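Find the rattling wooden box and hold it out

TASK

Just one of the three closed wooden boxes on the plywood board has a loose part in it. Going from your left to your right, lift each box well clear of the board, shake or rock it, and stand it back in its own place; then take the one that rattles and hold it out, level and still, clear above the round cork mat on the far side of the bench, over its middle. Finish while still holding it there, with the other two boxes standing back in their places; do not disturb the other things on the bench. (The rightmost box, if it is the one that rattles, need not be put back first.)

Things in the scene. Friction and masses are not known exactly. Their poses are not given: they have to be found in the camera images.
- box_left: closed wooden box, lid fixed, 130 long (own x) x 56 wide (own y) x 50 high; leftmost (+y) of three alike on the board, seen from the robot. Origin: centre of its underside, z up. Starts upright in its bay, long axis along the board's x. With contents each box weighs 0.5 to 0.66 kg; weight does not tell them apart
- box_middle: the middle box; size and origin as box_left. One of the three boxes (which one varies) holds a loose 280 g steel roller, 35 diameter, that rolls freely about 80 mm along the box's x: tilted 0.2 rad about its y, it runs to the low end within 0.4 s, knocks the end wall, and shifts the moment about y by about 0.2 N m between one end and the other
- box_right: the rightmost (-y) box; size and origin as box_left. The two boxes without the loose piece hold the same 280 g packed tight in the middle, which does not move
- board: fixed plywood carrying board, 150 (own x) x 360 (own y) x 10 thick, on the bench; origin: centre of its underside. Box bays at own y = +115, 0, -115 (left, middle, right; a box stands up to 8 off in x, 4 in y), between dark strips 6 wide and 4 high at own y = +-57.5 and +-174. The boxes rest on its top, with about 55 free between neighbours
- mat: fixed round cork mat, 100 diameter, 5 thick, flat on the bench beyond the board; origin at the centre of its underside. Two low bystanders, at most 50 high, stand 105 to 120 to its left and right
- oil_bottle: bystander: bottle, 44 diameter, 110 high, at the left; origin at the centre of its underside
- wax_jar: bystander: jar with a metal lid, 48 diameter, 45 high, just left of the mat; origin at the centre of its underside
- guide_foot: bystander: black conical guide foot, 68 diameter, 46 high, just right of the mat; origin at the centre of its underside
- brush: bystander: small hand brush lying at the left; origin on its underside
- tool_guard: bystander: black plastic tool guard, about 165 x 36 x 28 high, lying at the right; origin on the underside of its thick end
- hex_key: bystander: steel L-shaped key, 70 x 25, 7 thick, lying at the right; origin at the end of its long leg
- pencil_cup: bystander: aluminium cup, 72 diameter, 90 high, at the left; origin at the centre of its underside

How it is judged:
By the outcome, as a careful person would: the job done as asked, in the order asked, and still so for the second after the job is handed in, while the arm keeps its last pose, push and grip.
It also fails if it takes over 72 s, if anything falls off the work surface, if the arm or the gripper's body presses on something with over 40 N, if the wrist force passes 120 N, or if a joint passes its speed limit or range.

ROBOT

A 6-joint arm with a two-finger parallel gripper is mounted at the origin on the work surface. World frame = base frame: x ahead of the robot, y to its left, z up, the work surface at z = 0. Lengths are in mm, angles in degrees, forces in N, time in s.
With the tool pointing down it reaches from about 300 to 850 mm from the base axis. Payload 4.2 kg.
Tool frame: the origin (TCP) lies midway between the tips of the shut fingers; the grasp point (between the pads) lies 19 mm behind it; z points along the fingers, y is the line along which they close (so a half turn about z gives the same grasp; the last joint's range is limited). The gripper opens to 91 mm and grips with 3 to 60 N. Pads are 32 mm wide; open, the fingers measure 118 mm over their backs; the gripper's body (76 mm by 178 mm) begins 60 mm behind the grasp point.
Start: joints at [-70.359, 18.312, 89.639, -0, 72.044, -1.146], TCP at [204.068, -537.589, 190.076] pointing down, gripper open.
Joint ranges: [-177.97, 177.97], [-48.28, 115.42], [12.27, 149.76], [-77.06, 257.06], [2.81, 150.46], [-146.56, 146.56]. Speed limits (degrees/s): [147.25, 147.25, 180, 180, 180, 180].

INTERFACE

Orientations are given as [roll, pitch, yaw] about the fixed x, y, z axes, in that order (R = Rz(yaw) Ry(pitch) Rx(roll)).
In Python, from workcell import env gives the robot as it stands.
- The arm moves only by the shell command python3 -m jog 'ROWS' [FORCE]. ROWS is a JSON object of lists of equal length, an entry for each row: "jaw": the finger opening in mm, from 0 to 91.2; "slide": the shift along the tool's x, y, z in units of 30 mm (1.0 is 30 mm), a list of three; "spin": the turn about the tool's z in units of 8 degrees (1.0 is 8 degrees). In form: {"jaw": [jaw, ...], "slide": [[dx, dy, dz], ...], "spin": [spin, ...]}. A call has 1 to 10 rows; each row shifts and turns the commanded pose from where the row before left it, along the tool's axes as they then stand; what a row does not reach is not made up. A row lasts 1/10 s, in which the tool goes at most 50 mm and 8.59 degrees, less where a joint would pass 70% of its speed; a pose out of reach is approached as far as the arm can. A call is refused whole if a number of a shift passes 1 or a number of a turn 1, either way. A call with a gripper value outside its range is refused whole. The fingers move at their own pace and stop on an object; FORCE is the grip in N (left out, the last holds). Time passes only in rows, so rows that do not move let the fingers close. It gives the time, the measured TCP pose, the force, the opening and the grip force at its end, in the units of the state.
- env.state(): the state, without advancing time (a new reading comes with each control period).
- env.grab_frame(name): name is "side" or "top" or "wrist"; returns the picture (384x512x3 uint8, red, green, blue); there is no depth.
- env.camera_model(name): a dict with "fx", "fy", "cx", "cy" (pixels), "D" ([k1, k2, p1, p2, k3] as OpenCV has them; the pictures are not rectified), "camera_from_world" (4x4, takes a point from world to camera coordinates). Camera axes: x right, y up, looking along -z (the intrinsics and any distortion apply to the point x, -y, -z); pixel columns grow to the right and rows downward; lengths in mm; the calibration is good to about 2 mm. A picture is of the moment at which its call begins: read the wrist's pose just before it. camera_model takes no time and is no camera call; for the wrist camera it gives the pose at the moment of the call.
- env.job_done(): hands the job in; it is judged then, once.
The state is a dict: "time_s": time; "qpos": joint angles; "qvel": joint speeds; "effort": joint torques, N m; "ee_pos": TCP position; "ee_rot": TCP orientation; "force": force on the tool from outside, world axes, zero at the start; "torque": the same for the moment, N m; "gripper_width": finger opening in mm; "gripper_force": force on a finger pad.
Only numpy, scipy, OpenCV 4.12 (cv2) and the standard library are available. Lean on these libraries where they do the work, as an engineer would, in place of code of your own. Each camera call takes 0.05 s, during which the arm holds its last target. There are 200 camera calls.

## Working session

There is one attempt and no reset: what is moved stays moved. The work goes in short steps, Python scripts to look and compute and a shell command to move; the robot and the scene stay as the last step left them, time stands still between calls to the robot, and variables do not carry over. Pictures are saved under pics/ and viewed, at most 10 in all, crops included, and the job is handed in when it is done.

```bash
mkdir -p pics; ls; python3 - <<'E'
from workcell import env
import cv2,numpy as np
s=env.state();print(s)
for n in("top","side"):
    im=env.grab_frame(n);cv2.imwrite(f"pics/{n}0.png",im[:,:,::-1])
    m=env.camera_model(n);print(n,m)
    
E
```

```text
pics
{'time_s': 0.0, 'qpos': array([-7.03578518e+01,  1.83508653e+01,  8.97058349e+01, -1.41106254e-03,
        7.20427554e+01, -1.14519988e+00]), 'qvel': array([ 0.05442764,  0.02004981, -0.02961488,  0.01589682, -0.02140286,
       -0.08118079]), 'effort': array([-1.00174471e-03, -4.12462485e+01, -2.31980288e+01,  7.29232351e-02,
        4.57993371e-02, -1.53964934e-04]), 'ee_pos': array([ 203.88654214, -537.06339678,  189.23195428]), 'ee_rot': array([-1.79900537e+02, -6.46437288e-04,  2.07877837e+01]), 'force': array([ 0.17752575,  0.29211447, -0.02053159]), 'torque': array([ 0.01776934, -0.03297311,  0.01375162]), 'gripper_force': 0.0, 'gripper_width': 91.38171264388322}
top {'fx': 421.4819199970121, 'fy': 421.4819199970121, 'cx': 254.17216903207208, 'cy': 201.66063759446413, 'D': array([0.03207918, 0.        , 0.        , 0.        , 0.        ]), 'camera_from_world': array([[ 2.08903787e-02, -9.99548359e-01, -2.16025394e-02,
         1.58096465e+01],
       [ 9.92068972e-01,  1.80456515e-02,  1.24392562e-01,
        -5.48342280e+02],
       [-1.23946549e-01, -2.40298168e-02,  9.91997894e-01,
        -1.06498963e+03],
       [ 0.00000000e+00,  0.00000000e+00,  0.00000000e+00,
         1.00000000e+00]])}
side {'fx': 474.5444126489979, 'fy': 474.5444126489979, 'cx': 256.9563675128639, 'cy': 188.94263900813914, 'D': array([0.03055278, 0.        , 0.        , 0.        , 0.        ]), 'camera_from_world': array([[ 9.95475090e-01, -9.49866014e-02,  2.62508063e-03,
        -5.69311736e+02],
       [ 6.23186813e-02,  6.73466491e-01,  7.36586226e-01,
        -7.96623022e+01],
       [-7.17337261e-02, -7.33089648e-01,  6.76338555e-01,
        -1.36834715e+03],
       [ 0.00000000e+00,  0.00000000e+00,  0.00000000e+00,
         1.00000000e+00]])}
```

View pics/top0.png

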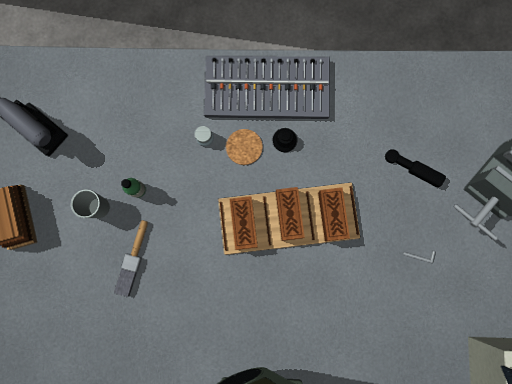

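View pics/side0.png

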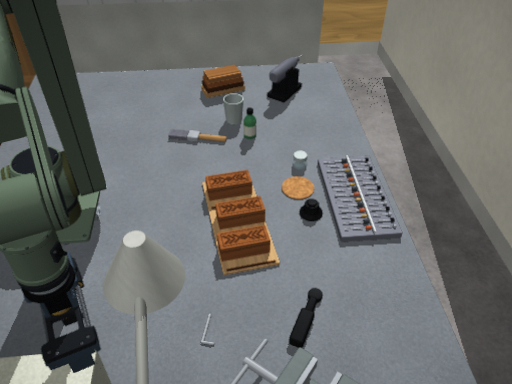

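The top view shows the board at about (290,218), with box tops near (243,222), (290,215) and (337,213). The mat is at (244,147), the jar at (203,135) and the foot at (285,140). The side view shows the three boxes at about (229,185), (241,212) and (244,242), with the mat at (298,188).

```bash
cat > h.py <<'E'
import cv2,numpy as np
from workcell import env
def K(m): return np.array([[m['fx'],0,m['cx']],[0,m['fy'],m['cy']],[0,0,1.]])
def ray(m,p):
    p=np.array(p,float).reshape(-1,1,2)
    n=cv2.undistortPoints(p,K(m),m['D']).reshape(-1,2)
    T=m['camera_from_world'];d=np.c_[n[:,0],-n[:,1],-np.ones(len(n))]@T[:3,:3]
    return -T[:3,:3].T@T[:3,3],d
def onz(m,p,z):
    o,d=ray(m,p);return o+d*((z-o[2])/d[:,2])[:,None]
def tri(m1,p1,m2,p2):
    o1,d1=ray(m1,p1);o2,d2=ray(m2,p2);out=[]
    for a,b in zip(d1,d2):
        s=np.linalg.lstsq(np.c_[a,-b],o2-o1,rcond=None)[0]
        A=o1+a*s[0];B=o2+b*s[1];out.append(np.r_[(A+B)/2,np.linalg.norm(A-B)])
    return np.array(out)
E
python3 - <<'E'
import cv2,numpy as np
a=cv2.imread('pics/top0.png')[125:260,185:375];b=cv2.imread('pics/side0.png')[160:280,190:330]
cv2.imwrite('pics/topc.png',cv2.resize(a,None,fx=4,fy=4,interpolation=cv2.INTER_CUBIC))
cv2.imwrite('pics/sidec.png',cv2.resize(b,None,fx=5,fy=5,interpolation=cv2.INTER_CUBIC))
E
```

```text
(no output)
```

View pics/topc.png

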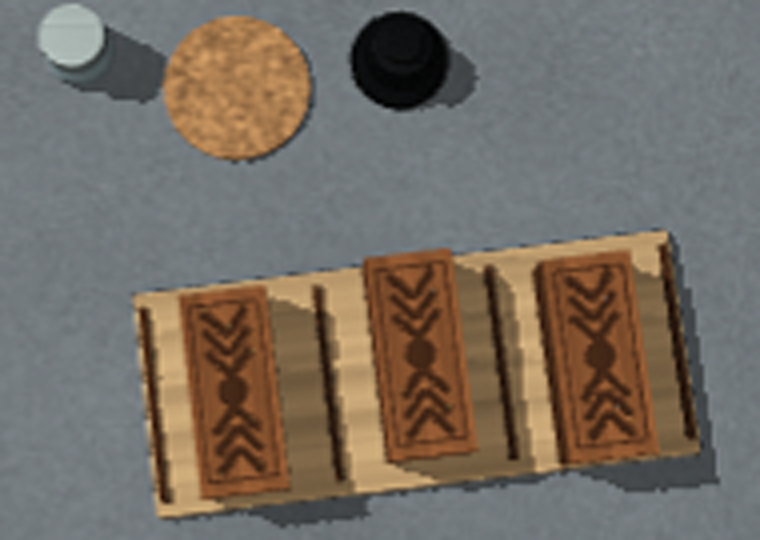

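View pics/sidec.png

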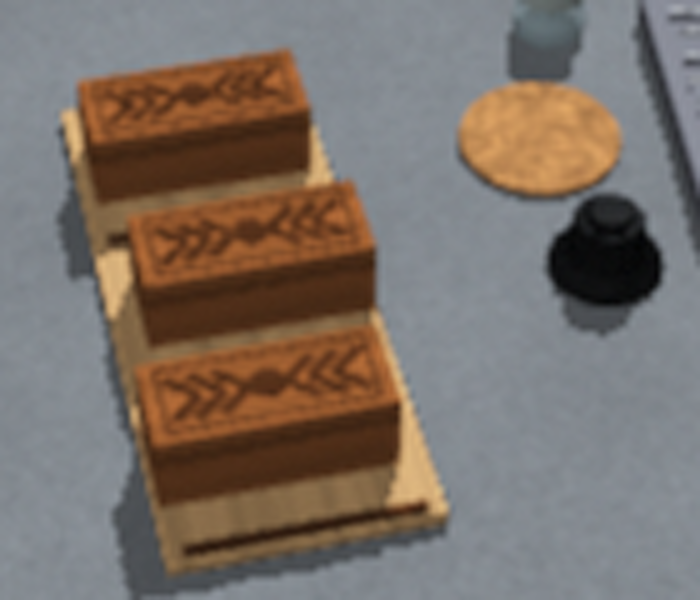

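The crops show the lid dots at (233,391), (420,354) and (600,355) in the top crop, and (197,94), (252,230) and (268,381) in the side crop. The board corners are clear in the top crop. Next I'll measure by mask.

```bash
python3 - <<'E'
from h import *
t,s=env.camera_model('top'),env.camera_model('side')
f=lambda c,k,o:(np.array(c,float)+.5)/k-.5+np.array(o)
tp=f([(233,391),(420,354),(600,355),(238,88)],4,(185,125));sp=f([(197,94),(252,230),(268,381),(540,137)],5,(190,160))
print("dots+mat",tri(t,tp,s,sp).round(1))
bt=f([(135,295),(668,232),(698,450),(160,517)],4,(185,125))
B=onz(t,bt,10)[:,:2];print("board",B.round(1),B.mean(0),[np.linalg.norm(B[i]-B[i-1]).round(1) for i in range(4)])
e=B[0]+B[3]-B[1]-B[2];print("board yaw",np.degrees(np.arctan2(-e[0],e[1])))
im=cv2.imread('pics/top0.png');h=cv2.cvtColor(im,cv2.COLOR_BGR2HSV)
for b,lo in (((225,180,320,262),0),((270,180,312,250),0),((316,180,352,248),0)):
    x0,y0,x1,y1=b
    m=((h[...,0]<14)&(h[...,1]>120)&(h[...,2]>95)).astype('uint8');mm=np.zeros_like(m);mm[y0:y1,x0:x1]=m[y0:y1,x0:x1]
    mm=cv2.morphologyEx(mm,cv2.MORPH_CLOSE,np.ones((7,7)))
    c=max(cv2.findContours(mm,0,2)[0],key=cv2.contourArea)
    r=cv2.minAreaRect(c);P=onz(t,cv2.boxPoints(r),60)[:,:2]
    l=[P[1]-P[0],P[2]-P[1]];L=max(l,key=np.linalg.norm);L=L*np.sign(L[0])
    print("lid",P.mean(0).round(1),[np.linalg.norm(v).round(1) for v in l],"yaw",np.degrees(np.arctan2(L[1],L[0])).round(1))
m=((h[...,0]<20)&(h[...,1]>90)).astype('uint8');mm=np.zeros_like(m);mm[125:170,222:268]=m[125:170,222:268]
c=max(cv2.findContours(mm,0,2)[0],key=cv2.contourArea);(x,y),r=cv2.minEnclosingCircle(c);M=cv2.moments(mm,True)
print("mat",onz(t,[(x,y),(M['m10']/M['m00'],M['m01']/M['m00'])],5).round(1),r/.42)
E
```

```text
dots+mat [[ 4.926e+02  5.350e+01  5.960e+01  2.500e+00]
 [ 5.177e+02 -6.450e+01  6.040e+01  1.200e+00]
 [ 5.187e+02 -1.776e+02  6.130e+01  4.000e-01]
 [ 7.026e+02  5.780e+01  3.900e+00  4.000e-01]]
board [[ 558.1  123. ]
 [ 606.8 -231.4]
 [ 462.4 -249.8]
 [ 411.3  101.9]] [509.63863473 -64.06671008] [np.float64(148.3), np.float64(357.8), np.float64(145.6), np.float64(355.3)]
board yaw 8.045108728573103
lid [517.  -64.4] [np.float64(57.9), np.float64(129.5)] yaw 7.5
lid [517.  -64.4] [np.float64(57.9), np.float64(129.5)] yaw 7.5
lid [ 517.6 -177.6] [np.float64(56.7), np.float64(130.4)] yaw 7.7
mat [[703.2  58.7   5. ]
 [702.4  58.8   5. ]] 43.55173565092541
```

```bash
python3 -m jog '{"jaw":[78,78,78,78,78,78,78,78,78,78],"slide":[[0,0,0],[0,0,0],[0.66,-1,0],[0.66,-1,0],[0.66,-1,0],[0.66,-1,0],[0.66,-1,0],[0.66,-1,0],[0.66,-1,0],[0.66,-1,0]],"spin":[0.84,0.84,0,0,0,0,0,0,0,0]}' 40
```

```text
time_s: 1.1
ee_pos: [330.6, -277.8, 189.8]
ee_rot: [-180.0, 0.0, 7.3]
force: [0.6, -0.2, 0.6]
gripper_width: 78.2
gripper_force: 0.0
```

```bash
python3 -m jog '{"jaw":[78,78,78,78,78,78,78,78,78,78],"slide":[[0.66,-1,0],[0.66,-1,0],[0.66,-1,0],[0.66,-1,0],[0.66,-1,0],[0.66,-1,0],[0.66,-1,0],[0.66,-1,0],[0.66,-1,0],[0.66,-1,0]],"spin":[0,0,0,0,0,0,0,0,0,0]}'
```

```text
time_s: 2.1
ee_pos: [488.7, 45.0, 189.7]
ee_rot: [180.0, 0.0, 7.4]
force: [0.2, -0.7, -0.1]
gripper_width: 78.1
gripper_force: 0.0
```

```bash
python3 -m jog '{"jaw":[78,78,78],"slide":[[0,0,0],[0,0,0],[0,0,0]],"spin":[0,0,0]}'; cat >> h.py <<'E'
def go(x,y,z,yaw):
    s=env.state();p=s['ee_pos'];w=np.radians(s['ee_rot'][2]);d=np.array([x,y,z])-p
    print(s['time_s'],p.round(1),s['ee_rot'].round(2),"units",np.round([(d[0]*np.cos(w)+d[1]*np.sin(w))/30,(d[0]*np.sin(w)-d[1]*np.cos(w))/30,-d[2]/30,(s['ee_rot'][2]-yaw)/8],3))
E
python3 - <<'E'
from h import *
go(492.6,53.5,22,7.4)
im=env.grab_frame('wrist');cv2.imwrite('pics/w1.png',im[:,:,::-1]);print(env.camera_model('wrist')['camera_from_world'].round(3))
E
```

```text
time_s: 2.4
ee_pos: [487.8, 42.9, 189.7]
ee_rot: [180.0, 0.1, 7.3]
force: [-0.0, -0.5, -0.4]
gripper_width: 77.7
gripper_force: 0.0
2.4 [487.8  42.9 189.7] [1.7997e+02 7.0000e-02 7.3200e+00] units [ 0.204 -0.331  5.591 -0.01 ]
[[ 1.27000e-01 -9.92000e-01  0.00000e+00 -2.00800e+01]
 [ 9.63000e-01  1.23000e-01 -2.39000e-01 -4.45463e+02]
 [ 2.37000e-01  3.10000e-02  9.71000e-01 -5.06211e+02]
 [ 0.00000e+00  0.00000e+00  0.00000e+00  1.00000e+00]]
```

View pics/w1.png

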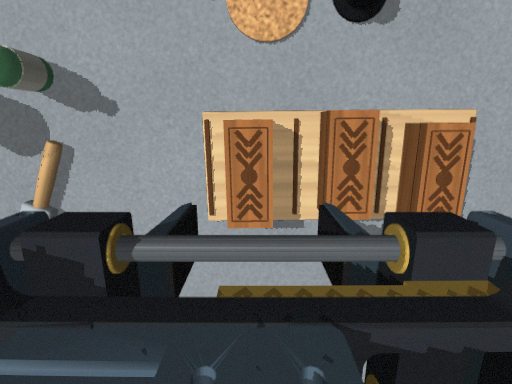

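The wrist view shows the lid dots at (250,175), (352,168) and (447,177), and the left lid's corners at (224,121), (272,119), (272,227) and (228,227).

```bash
python3 - <<'E'
from h import *
w=env.camera_model('wrist')
print(onz(w,[(250,175),(352,168),(447,177)],60).round(1))
P=onz(w,[(224,121),(272,119),(272,227),(228,227)],60);print(P.round(1),P.mean(0))
for a,b in((3,0),(2,1)):
    d=P[b]-P[a];print(np.degrees(np.arctan2(d[1],d[0])),np.linalg.norm(d))
im=cv2.imread('pics/w1.png');h=cv2.cvtColor(im,cv2.COLOR_BGR2HSV)
m=((h[...,0]<14)&(h[...,1]>120)&(h[...,2]>95)).astype('uint8');m=cv2.morphologyEx(m,cv2.MORPH_CLOSE,np.ones((9,9)))
for a,b in((218,280),(318,384)):
    mm=np.zeros_like(m);mm[105:232,a:b]=m[105:232,a:b];c=max(cv2.findContours(mm,0,2)[0],key=cv2.contourArea)
    g=onz(w,c.reshape(-1,2).astype(float),60)[:,:2].astype('float32');print(cv2.minAreaRect(g))
go(492.6,53.5,22,7.4)
E
```

```text
[[ 490.9   51.4   60. ]
 [ 514.5  -67.    60. ]
 [ 518.5 -182.6   60. ]]
[[548.9  88.1  60. ]
 [557.9  34.5  60. ]
 [429.3  16.4  60. ]
 [422.4  70.6  60. ]] [489.61597153  52.38519616  60.        ]
7.888813735477024 127.71148930480558
7.999470859575834 129.89765036443922
((489.56195068359375, 52.793094635009766), (129.48944091796875, 55.341243743896484), 7.999636173248291)
((515.1073608398438, -62.516578674316406), (129.52374267578125, 71.57947540283203), 7.472897052764893)
2.45 [487.9  42.7 189.9] [1.7998e+02 4.0000e-02 7.2900e+00] units [ 0.203 -0.338  5.596 -0.014]
```

```bash
python3 -m jog '{"jaw":[78,78,78,78,78,78,78,78,78,78],"slide":[[0.17,-0.32,0],[0,0,0.5],[0,0,1],[0,0,1],[0,0,1],[0,0,1],[0,0,0.6],[0,0,0.5],[0,0,0],[0,0,0]],"spin":[-0.08,0,0,0,0,0,0,0,0,0]}'; python3 -m jog '{"jaw":[40,40,40,40,40,40,40,40],"slide":[[0,0,0],[0,0,0],[0,0,0],[0,0,0],[0,0,0],[0,0,0],[0,0,0],[0,0,0]],"spin":[0,0,0,0,0,0,0,0]}' 55; python3 -c "
from workcell import env;s=env.state();print(s['force'],s['torque'],s['ee_rot'])"
```

```text
time_s: 3.45
ee_pos: [492.7, 53.7, 22.3]
ee_rot: [180.0, -0.0, 8.0]
force: [0.2, -0.9, 0.3]
gripper_width: 77.8
gripper_force: 0.0
time_s: 4.25
ee_pos: [492.8, 53.8, 22.7]
ee_rot: [180.0, -0.1, 8.0]
force: [-1.5, 0.6, 6.0]
gripper_width: 55.6
gripper_force: 55.0
[-1.54233676  0.59538004  6.03539684] [0.06412034 0.21109356 0.064792  ] [ 1.79995647e+02 -6.93407448e-02  7.98496114e+00]
```

```bash
cat >> h.py <<'E'
def tq(n=12):
    R=[]
    for i in range(n):
        env.grab_frame('top');s=env.state();R.append(np.r_[s['force'],s['torque']])
    R=np.array(R);w=np.radians(s['ee_rot'][2]);m=R.mean(0)
    print(s['time_s'],"pos",s['ee_pos'].round(1),s['ee_rot'].round(2),"F",m[:3].round(2),"T",m[3:].round(3),"Town_y",round(-m[3]*np.sin(w)+m[4]*np.cos(w),3),"sd",R[:,4].std().round(3),s['gripper_width'])
E
python3 -m jog '{"jaw":[40,40,40,40,40,40,40,40],"slide":[[0,0,-0.3],[0,0,-0.7],[0,0,-1],[0,0,-1],[0,0,-0.7],[0,0,-0.3],[0,0,0],[0,0,0]],"spin":[0,0,0,0,0,0,0,0]}'; python3 -c "
from h import *;tq(4)"
python3 -m jog '{"jaw":[40,40,40,40,40,40],"slide":[[1,0,0],[1,0,0],[1,0,0],[0,0,0],[0,0,0],[0,0,0]],"spin":[0,0,0,0,0,0]}'; python3 -c "
from h import *;tq(4)"
python3 -m jog '{"jaw":[40,40,40,40,40,40],"slide":[[-1,0,0],[-1,0,0],[-1,0,0],[0,0,0],[0,0,0],[0,0,0]],"spin":[0,0,0,0,0,0]}'; python3 -c "
from h import *;tq(4)"
```

```text
time_s: 5.05
ee_pos: [491.0, 53.6, 140.6]
ee_rot: [-180.0, 0.2, 8.0]
force: [0.4, 0.2, -6.6]
gripper_width: 55.6
gripper_force: 55.0
5.25 pos [491.5  53.6 140.7] [-1.80e+02  1.60e-01  7.98e+00] F [-0.01 -0.21 -6.25] T [ 0.01   0.013 -0.012] Town_y 0.011 sd 0.01 55.76684394763755
time_s: 5.85
ee_pos: [580.1, 66.1, 141.1]
ee_rot: [-180.0, 0.2, 8.0]
force: [0.2, 0.6, -6.7]
gripper_width: 55.5
gripper_force: 55.0
6.05 pos [580.8  66.1 142.2] [1.80e+02 1.00e-02 7.99e+00] F [-0.24 -0.42 -6.35] T [ 0.019  0.028 -0.003] Town_y 0.025 sd 0.015 55.71716671928902
time_s: 6.65
ee_pos: [493.4, 53.8, 142.7]
ee_rot: [180.0, -0.1, 8.0]
force: [0.6, 0.4, -6.6]
gripper_width: 55.7
gripper_force: 55.0
6.85 pos [493.   53.8 142. ] [ 1.80e+02 -1.00e-02  7.99e+00] F [ 0.92 -0.27 -5.88] T [ 0.005  0.048 -0.013] Town_y 0.047 sd 0.027 55.31299225698783
```

```bash
cat >> h.py <<'E'
def ts(n=8):
    R=[]
    for i in range(n):
        env.grab_frame('top');s=env.state();w=np.radians(s['ee_rot'][2]);R.append(-s['torque'][0]*np.sin(w)+s['torque'][1]*np.cos(w))
    print("own-y series",np.round(R,3),"mean",np.mean(R).round(3),s['time_s'])
E
python3 -c "
from h import *;ts()"
python3 -m jog '{"jaw":[40,40,40,40,40],"slide":[[1,0,0],[1,0,0],[0,0,0],[0,0,0],[0,0,0]],"spin":[0,0,0,0,0]}' >/dev/null; python3 -c "
from h import *;ts()"
python3 -m jog '{"jaw":[40,40,40,40,40],"slide":[[-1,0,0],[-1,0,0],[0,0,0],[0,0,0],[0,0,0]],"spin":[0,0,0,0,0]}'; python3 -c "
from h import *;ts()"
```

```text
own-y series [ 0.004  0.029  0.01  -0.033 -0.015  0.016  0.011  0.008] mean 0.004 7.25
own-y series [ 0.02   0.062  0.075 -0.008  0.039  0.012 -0.014 -0.021] mean 0.021 8.15
time_s: 8.65
ee_pos: [493.5, 53.8, 142.5]
ee_rot: [180.0, -0.1, 8.0]
force: [0.3, -0.6, -6.2]
gripper_width: 55.4
gripper_force: 55.0
own-y series [-0.001 -0.002  0.016 -0.054  0.026  0.024  0.016  0.013] mean 0.005 9.05
```

```bash
python3 -m jog '{"jaw":[40,40,40,40,40,40,40,40,40,40],"slide":[[0,0,0.5],[0,0,1],[0,0,1],[0,0,0.8],[0,0,0.3],[0,0,0.2],[0,0,0.1],[0,0,0.06],[0,0,0.02],[0,0,0]],"spin":[0,0,0,0,0,0,0,0,0,0]}'
```

```text
time_s: 10.05
ee_pos: [492.8, 53.7, 23.3]
ee_rot: [180.0, -0.1, 8.0]
force: [-0.2, 0.2, -6.0]
gripper_width: 55.7
gripper_force: 55.0
```

```bash
python3 -m jog '{"jaw":[40,40,40,40],"slide":[[0,0,0.03],[0,0,0.02],[0,0,0],[0,0,0]],"spin":[0,0,0,0]}'
```

```text
time_s: 10.45
ee_pos: [492.9, 53.7, 22.7]
ee_rot: [180.0, -0.1, 8.0]
force: [-2.3, -0.2, 5.2]
gripper_width: 55.6
gripper_force: 55.0
```

```bash
python3 -m jog '{"jaw":[78,78,78,78,78,78,78,78,78,78],"slide":[[0,0,0],[0,0,0],[0,0,0],[0,0,0],[0,0,-0.5],[0,0,-1],[0,0,-1],[0,0,-0.5],[0,0,0],[0,0,0]],"spin":[0,0,0,0,0,0,0,0,0,0]}'; python3 -m jog '{"jaw":[78,78,78,78,78,78,78,78],"slide":[[0.06,0.5,0],[0.06,1,0],[0.06,1,0],[0.06,1,0],[0,0.5,0],[0,0,0],[0,0,0],[0,0,0]],"spin":[0.05,0,0,0,0,0,0,0]}';python3 -c "
from h import *;go(516.8,-64.5,22.3,7.6)
cv2.imwrite('pics/t2.png',env.grab_frame('top')[:,:,::-1]);cv2.imwrite('pics/w2.png',env.grab_frame('wrist')[:,:,::-1])"
```

```text
time_s: 11.45
ee_pos: [492.0, 53.7, 110.7]
ee_rot: [180.0, 0.0, 8.0]
force: [-0.4, -0.6, -0.3]
gripper_width: 77.9
gripper_force: 0.0
time_s: 12.25
ee_pos: [514.9, -63.3, 110.8]
ee_rot: [-180.0, 0.0, 7.6]
force: [-0.4, -0.3, 0.4]
gripper_width: 78.0
gripper_force: 0.0
12.25 [514.9 -63.3 110.8] [-1.7997e+02  5.0000e-02  7.6300e+00] units [0.056 0.048 2.951 0.004]
```

View pics/w2.png

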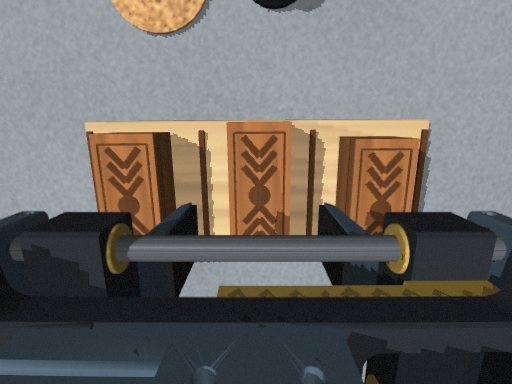

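The left box is standing back upright in its bay, with its dot at (127,204). The middle box's dot is at (259,196), centred between the fingers. I'll grasp the middle box next.

```bash
python3 -m jog '{"jaw":[78,78,78,78,78,78,78],"slide":[[0.05,0.04,0.5],[0,0,1],[0,0,0.8],[0,0,0.4],[0,0,0.23],[0,0,0],[0,0,0]],"spin":[0,0,0,0,0,0,0]}'; python3 -m jog '{"jaw":[40,40,40,40,40,40],"slide":[[0,0,0],[0,0,0],[0,0,0],[0,0,0],[0,0,0],[0,0,0]],"spin":[0,0,0,0,0,0]}'
python3 -m jog '{"jaw":[40,40,40,40,40,40,40,40],"slide":[[0,0,-0.3],[0,0,-0.7],[0,0,-1],[0,0,-1],[0,0,-0.7],[0,0,-0.3],[0,0,0],[0,0,0]],"spin":[0,0,0,0,0,0,0,0]}'; python3 -c "
from h import *;ts()"
python3 -m jog '{"jaw":[40,40,40,40,40],"slide":[[1,0,0],[1,0,0],[0,0,0],[0,0,0],[0,0,0]],"spin":[0,0,0,0,0]}' >/dev/null; python3 -c "
from h import *;ts()"
python3 -m jog '{"jaw":[40,40,40,40,40],"slide":[[-1,0,0],[-1,0,0],[0,0,0],[0,0,0],[0,0,0]],"spin":[0,0,0,0,0]}'; python3 -c "
from h import *;ts()"
```

```text
time_s: 13.05
ee_pos: [517.9, -65.2, 24.1]
ee_rot: [180.0, -0.1, 7.6]
force: [0.6, 0.4, 0.3]
gripper_width: 78.1
gripper_force: 0.0
time_s: 13.65
ee_pos: [517.4, -65.1, 23.8]
ee_rot: [-180.0, -0.1, 7.6]
force: [-0.9, 0.8, 5.6]
gripper_width: 55.6
gripper_force: 55.0
time_s: 14.45
ee_pos: [515.8, -65.2, 141.8]
ee_rot: [-180.0, 0.2, 7.6]
force: [-0.1, -0.8, -5.2]
gripper_width: 55.6
gripper_force: 55.0
own-y series [ 0.044  0.044 -0.013 -0.004  0.041  0.028  0.002  0.018] mean 0.02 14.85
own-y series [-0.029 -0.033 -0.079  0.013 -0.053 -0.089 -0.056 -0.064] mean -0.049 15.75
time_s: 16.25
ee_pos: [518.1, -65.3, 143.7]
ee_rot: [180.0, -0.1, 7.6]
force: [-0.6, -0.6, -5.8]
gripper_width: 55.6
gripper_force: 55.0
own-y series [ 0.029  0.026  0.039  0.04   0.006  0.007  0.003 -0.006] mean 0.018 16.65
```

```bash
python3 -m jog '{"jaw":[40,40,40,40,40,40,40,40],"slide":[[1,0,0],[1,0,0],[0.6,0,0],[0.3,0,0],[0.1,0,0],[0,0,0],[0,0,0],[0,0,0]],"spin":[0,0,0,0,0,0,0,0]}' >/dev/null; python3 -c "
from h import *;ts(10)"
python3 -m jog '{"jaw":[40,40,40,40,40,40,40,40],"slide":[[-1,0,0],[-1,0,0],[-1,0,0],[-1,0,0],[-0.6,0,0],[-0.3,0,0],[-0.1,0,0],[0,0,0]],"spin":[0,0,0,0,0,0,0,0]}'; python3 -c "
from h import *;ts(10)"
python3 -m jog '{"jaw":[40,40,40,40,40,40],"slide":[[1,0,0],[1,0,0],[0,0,0],[0,0,0],[0,0,0],[0,0,0]],"spin":[0,0,0,0,0,0]}'; python3 -c "
from h import *;ts(10)"
```

```text
own-y series [-0.038 -0.039 -0.049 -0.027 -0.028 -0.036 -0.004 -0.077 -0.043  0.03 ] mean -0.031 17.95
time_s: 18.75
ee_pos: [458.3, -73.2, 143.6]
ee_rot: [180.0, -0.1, 7.6]
force: [-0.7, -0.7, -5.0]
gripper_width: 55.7
gripper_force: 55.0
own-y series [-0.057 -0.044 -0.054 -0.025 -0.1   -0.059 -0.053 -0.087 -0.038 -0.083] mean -0.06 19.25
time_s: 19.85
ee_pos: [516.0, -65.3, 143.1]
ee_rot: [-180.0, 0.1, 7.6]
force: [-0.0, -0.9, -5.5]
gripper_width: 55.2
gripper_force: 55.0
own-y series [0.117 0.057 0.166 0.128 0.158 0.144 0.126 0.131 0.098 0.142] mean 0.127 20.35
```

The middle box's moment about y shifts by about 0.19 N m, while the left box stayed within noise. I'll set the middle box back and test the right one.

```bash
python3 -m jog '{"jaw":[40,40,40,40,40,40,40,40,40,40],"slide":[[0,0,0.5],[0,0,1],[0,0,1],[0,0,0.8],[0,0,0.3],[0,0,0.2],[0,0,0.1],[0,0,0.06],[0,0,0.04],[0,0,0]],"spin":[0,0,0,0,0,0,0,0,0,0]}'; python3 -m jog '{"jaw":[40,40,40],"slide":[[0,0,0.02],[0,0,0],[0,0,0]],"spin":[0,0,0]}'
```

```text
time_s: 21.35
ee_pos: [517.7, -65.3, 23.9]
ee_rot: [180.0, -0.1, 7.6]
force: [-0.8, -0.0, -5.5]
gripper_width: 55.2
gripper_force: 55.0
time_s: 21.65
ee_pos: [517.7, -65.4, 23.8]
ee_rot: [180.0, -0.1, 7.6]
force: [-1.6, 0.4, 6.8]
gripper_width: 55.9
gripper_force: 55.0
```

```bash
python3 -m jog '{"jaw":[78,78,78,78,78,78,78,78,78,78],"slide":[[0,0,0],[0,0,0],[0,0,0],[0,0,0],[0,0,-0.5],[0,0,-1],[0,0,-1],[0,0,-0.5],[0,0,0],[0,0,0]],"spin":[0,0,0,0,0,0,0,0,0,0]}'; python3 -m jog '{"jaw":[78,78,78,78,78,78,78,78],"slide":[[-0.12,0.5,0],[-0.12,1,0],[-0.12,1,0],[-0.12,0.8,0],[0,0.43,0],[0,0,0],[0,0,0],[0,0,0]],"spin":[0,0,0,0,0,0,0,0]}';python3 -c "
from h import *;go(518,-178,23,7.6)
cv2.imwrite('pics/w3.png',env.grab_frame('wrist')[:,:,::-1])"
```

```text
time_s: 22.65
ee_pos: [516.7, -65.2, 112.1]
ee_rot: [-180.0, 0.0, 7.6]
force: [0.3, -0.0, -0.3]
gripper_width: 78.1
gripper_force: 0.0
time_s: 23.45
ee_pos: [517.3, -177.1, 112.3]
ee_rot: [-180.0, 0.0, 7.6]
force: [0.8, 0.0, 0.2]
gripper_width: 78.2
gripper_force: 0.0
23.45 [ 517.3 -177.1  112.3] [-1.7996e+02  4.0000e-02  7.6300e+00] units [0.02  0.032 2.977 0.004]
```

View pics/w3.png

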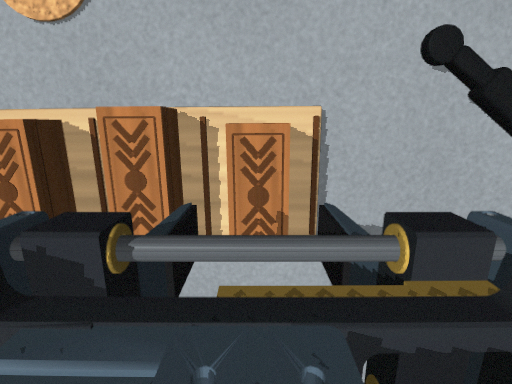

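The middle box is standing back, with its dot at (135,181). The right box's dot is at (258,196), centred between the fingers.

```bash
python3 -m jog '{"jaw":[78,78,78,78,78,78,78],"slide":[[0.01,0.02,0.5],[0,0,1],[0,0,0.8],[0,0,0.4],[0,0,0.26],[0,0,0],[0,0,0]],"spin":[0,0,0,0,0,0,0]}'; python3 -m jog '{"jaw":[40,40,40,40,40,40],"slide":[[0,0,0],[0,0,0],[0,0,0],[0,0,0],[0,0,0],[0,0,0]],"spin":[0,0,0,0,0,0]}'
python3 -m jog '{"jaw":[40,40,40,40,40,40,40,40],"slide":[[0,0,-0.3],[0,0,-0.7],[0,0,-1],[0,0,-1],[0,0,-0.7],[0,0,-0.3],[0,0,0],[0,0,0]],"spin":[0,0,0,0,0,0,0,0]}'
python3 -m jog '{"jaw":[40,40,40,40,40,40],"slide":[[1,0,0],[1,0,0],[1,0,0],[0,0,0],[0,0,0],[0,0,0]],"spin":[0,0,0,0,0,0]}' >/dev/null; python3 -c "
from h import *;ts(6)"
python3 -m jog '{"jaw":[40,40,40,40,40,40,40,40],"slide":[[-1,0,0],[-1,0,0],[-1,0,0],[-1,0,0],[-0.6,0,0],[-0.3,0,0],[-0.1,0,0],[0,0,0]],"spin":[0,0,0,0,0,0,0,0]}'; python3 -c "
from h import *;ts(6)"
python3 -m jog '{"jaw":[40,40,40,40,40],"slide":[[1,0,0],[1,0,0],[0,0,0],[0,0,0],[0,0,0]],"spin":[0,0,0,0,0]}'; python3 -c "
from h import *;ts(6)"
```

```text
time_s: 24.2
ee_pos: [518.7, -178.7, 24.7]
ee_rot: [180.0, -0.1, 7.6]
force: [0.6, -0.4, 0.7]
gripper_width: 78.1
gripper_force: 0.0
time_s: 24.8
ee_pos: [518.2, -178.4, 24.4]
ee_rot: [-180.0, -0.0, 7.6]
force: [-0.0, 1.8, 4.7]
gripper_width: 55.6
gripper_force: 55.0
time_s: 25.6
ee_pos: [516.8, -178.3, 142.4]
ee_rot: [-179.9, 0.2, 7.6]
force: [-0.0, -0.3, -6.0]
gripper_width: 55.6
gripper_force: 55.0
own-y series [-0.003  0.043  0.033  0.009 -0.069 -0.019] mean -0.001 26.5
time_s: 27.3
ee_pos: [459.1, -186.7, 144.3]
ee_rot: [180.0, -0.1, 7.6]
force: [-0.5, -0.9, -6.3]
gripper_width: 55.4
gripper_force: 55.0
own-y series [ 0.04  -0.03   0.036  0.023  0.024  0.025] mean 0.02 27.6
time_s: 28.1
ee_pos: [517.2, -178.4, 143.4]
ee_rot: [-180.0, 0.1, 7.6]
force: [-0.1, -0.1, -5.6]
gripper_width: 55.6
gripper_force: 55.0
own-y series [ 0.021 -0.011 -0.026  0.023 -0.014  0.034] mean 0.005 28.4
```

The right box shows no shift, so the middle one rattles. I'll put the right box back, then return to the middle box, which needs slide x +0.49 and y -3.73.

```bash
python3 -m jog '{"jaw":[40,40,40,40,40,40,40,40,40,40],"slide":[[0,0,0.5],[0,0,1],[0,0,1],[0,0,0.8],[0,0,0.3],[0,0,0.2],[0,0,0.1],[0,0,0.06],[0,0,0.04],[0,0,0]],"spin":[0,0,0,0,0,0,0,0,0,0]}'; python3 -m jog '{"jaw":[40,40,40],"slide":[[0,0,0.02],[0,0,0],[0,0,0]],"spin":[0,0,0]}'
```

```text
time_s: 29.4
ee_pos: [518.5, -178.8, 24.5]
ee_rot: [180.0, -0.1, 7.6]
force: [1.0, -0.7, -4.9]
gripper_width: 55.7
gripper_force: 55.0
time_s: 29.7
ee_pos: [518.5, -178.8, 24.4]
ee_rot: [180.0, -0.1, 7.6]
force: [-1.2, -1.4, 5.8]
gripper_width: 55.6
gripper_force: 55.0
```

```bash
python3 -m jog '{"jaw":[78,78,78,78,78,78,78,78,78,78],"slide":[[0,0,0],[0,0,0],[0,0,0],[0,0,0],[0,0,-0.5],[0,0,-1],[0,0,-1],[0,0,-0.5],[0,0,0],[0,0,0]],"spin":[0,0,0,0,0,0,0,0,0,0]}'; python3 -m jog '{"jaw":[78,78,78,78,78,78,78,78],"slide":[[0.12,-0.5,0],[0.12,-1,0],[0.12,-1,0],[0.12,-0.8,0],[0,-0.44,0],[0,0,0],[0,0,0],[0,0,0]],"spin":[0,0,0,0,0,0,0,0]}';python3 -c "
from h import *;go(517.5,-65.3,24,7.6)"
```

```text
time_s: 30.7
ee_pos: [517.6, -178.5, 112.7]
ee_rot: [-180.0, 0.0, 7.6]
force: [-1.2, -0.4, -0.7]
gripper_width: 78.0
gripper_force: 0.0
time_s: 31.5
ee_pos: [517.4, -66.3, 113.0]
ee_rot: [180.0, 0.0, 7.5]
force: [0.2, -0.1, -0.4]
gripper_width: 77.7
gripper_force: 0.0
31.5 [517.4 -66.3 113. ] [1.7998e+02 1.0000e-02 7.5400e+00] units [ 0.007 -0.031  2.968 -0.007]
```

```bash
python3 -m jog '{"jaw":[78,78,78,78,78,78,78],"slide":[[0.01,-0.03,0.5],[0,0,1],[0,0,0.8],[0,0,0.4],[0,0,0.27],[0,0,0],[0,0,0]],"spin":[0,0,0,0,0,0,0]}'; python3 -m jog '{"jaw":[40,40,40,40,40,40],"slide":[[0,0,0],[0,0,0],[0,0,0],[0,0,0],[0,0,0],[0,0,0]],"spin":[0,0,0,0,0,0]}'
python3 -m jog '{"jaw":[40,40,40,40,40,40,40,40],"slide":[[0,0,-0.3],[0,0,-0.7],[0,0,-1],[0,0,-0.8],[0,0,-0.5],[0,0,-0.2],[0,0,0],[0,0,0]],"spin":[0,0,0,0,0,0,0,0]}'
```

```text
time_s: 32.2
ee_pos: [518.4, -64.9, 24.9]
ee_rot: [180.0, -0.1, 7.6]
force: [0.3, 1.0, 0.3]
gripper_width: 77.9
gripper_force: 0.0
time_s: 32.8
ee_pos: [518.0, -64.8, 24.7]
ee_rot: [180.0, -0.1, 7.6]
force: [-0.5, -1.4, 5.0]
gripper_width: 55.5
gripper_force: 55.0
time_s: 33.6
ee_pos: [516.4, -64.4, 127.9]
ee_rot: [-180.0, 0.2, 7.6]
force: [-0.5, 0.4, -5.7]
gripper_width: 55.2
gripper_force: 55.0
```

```bash
python3 -m jog '{"jaw":[40,40,40,40,40,40,40,40,40,40],"slide":[[0.2,-0.1,0],[0.5,-0.25,0],[0.8,-0.4,0],[0.9,-0.44,0],[0.9,-0.44,0],[0.9,-0.44,0],[0.9,-0.44,0],[0.8,-0.4,0],[0.5,-0.25,0],[0.2,-0.1,0]],"spin":[0,0,0,0,0,0,0,0,0,0]}' ;python3 -m jog '{"jaw":[40,40,40,40,40],"slide":[[0,0,0],[0,0,0],[0,0,0],[0,0,0],[0,0,0]],"spin":[0,0,0,0,0]}'; python3 -c "
from h import *;go(702.8,58.5,105,7.6)"
```

```text
time_s: 34.6
ee_pos: [702.8, 60.9, 127.5]
ee_rot: [-180.0, 0.0, 7.7]
force: [0.6, -0.6, -5.1]
gripper_width: 55.4
gripper_force: 55.0
time_s: 35.1
ee_pos: [700.6, 58.1, 129.5]
ee_rot: [180.0, -0.0, 7.5]
force: [-0.5, 0.8, -5.1]
gripper_width: 55.3
gripper_force: 55.0
35.1 [700.6  58.1 129.5] [ 1.7999e+02 -1.0000e-02  7.5500e+00] units [ 0.076 -0.005  0.817 -0.006]
```

```bash
python3 -m jog '{"jaw":[40,40,40,40,40,40,40,40,40,40],"slide":[[0.07,0,0.1],[0,0,0.3],[0,0,0.3],[0,0,0.1],[0,0,0],[0,0,0],[0,0,0],[0,0,0],[0,0,0],[0,0,0]],"spin":[0,0,0,0,0,0,0,0,0,0]}' ; python3 -m jog '{"jaw":[40,40,40,40,40,40,40,40,40,40],"slide":[[0,0,0],[0,0,0],[0,0,0],[0,0,0],[0,0,0],[0,0,0],[0,0,0],[0,0,0],[0,0,0],[0,0,0]],"spin":[0,0,0,0,0,0,0,0,0,0]}';python3 -c "
from h import *;go(702.8,58.5,105,7.6)
a=env.grab_frame('side');b=env.grab_frame('top')
cv2.imwrite('pics/end.png',cv2.resize(np.hstack([b[90:290,180:380],a[100:300,170:370]]),None,fx=2,fy=2)[:,:,::-1])"
```

```text
time_s: 36.1
ee_pos: [703.1, 58.8, 105.3]
ee_rot: [180.0, -0.0, 7.6]
force: [-0.5, -0.6, -5.3]
gripper_width: 55.3
gripper_force: 55.0
time_s: 37.1
ee_pos: [703.0, 58.8, 105.1]
ee_rot: [180.0, -0.0, 7.6]
force: [-0.4, 0.7, -6.1]
gripper_width: 55.8
gripper_force: 55.0
37.1 [703.   58.8 105.1] [180.    -0.     7.59] units [-0.008  0.009  0.005 -0.002]
```

View pics/end.png

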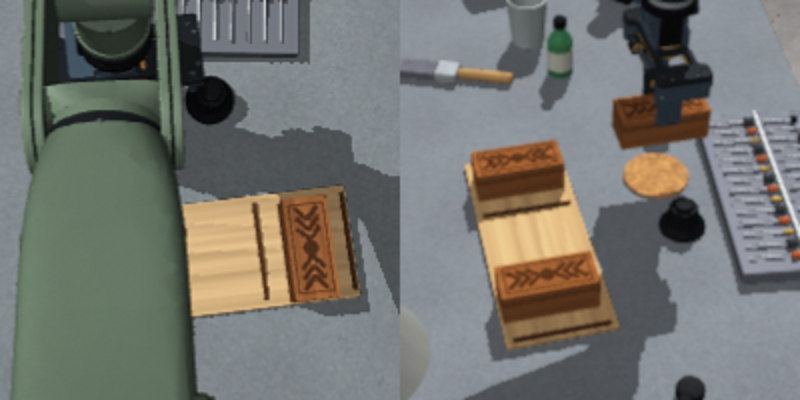

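The end view shows the middle box held level above the mat, at about (660,120). The other two boxes stand in their bays at (517,165) and (547,285), and the guide foot is undisturbed.

```bash
python3 -c "
from workcell import env;print(env.job_done())"
```

```text
the job is handed in; nothing more can be done
None
```

The middle box is the one that rattles: the arm is holding it level and still over the middle of the cork mat, the left and right boxes are back in their bays, and the job was handed in at about 37 s.

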